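# Turn a plaster drawing model out of its half-pipe mould

## Robot

A 6-joint arm with a two-finger parallel gripper is mounted at the origin on the work surface. World frame = base frame: x ahead of the robot, y to its left, z up, the work surface at z = 0. Lengths are in m, angles in rad, forces in N, time in s.
With the tool pointing down it reaches from about 0.375 to 0.975 m from the base axis. Payload 3.8 kg.
Tool frame: the origin (TCP) lies on the centre line of the jaws, within the pads' length; the fingertips stand 11 mm ahead of it and the grasp point (between the pads) lies 8 mm behind it; z points along the fingers, y is the direction in which the jaws open and shut (so a half turn about z gives the same grasp; the last joint's range is limited). The gripper opens to 88 mm and grips with 3 to 60 N. Pads are 18 mm wide; open, the fingers measure 123 mm over their backs; the gripper's body (75 mm by 187 mm) begins 45 mm behind the grasp point.
Start: joints at [-1.233, 0.264, 1.604, -0, 1.274, -0.037], TCP at [0.247, -0.628, 0.25] pointing down, gripper open.
Joint ranges: [-2.63, 2.63], [-0.94, 2.18], [0.31, 2.57], [-1.31, 4.45], [0, 2.66], [-2.55, 2.55]. Speed limits (rad/s): [2.57, 2.57, 3.14, 3.14, 3.14, 3.14].

## Interface

Orientations are given as a unit quaternion [x, y, z, w].
In Python, from cell import observe, vision, ticket gives the robot as it stands.
- The arm moves only by the shell command python3 -m handwheel 'ROWS' [FORCE]. ROWS is a JSON object of lists of equal length, an entry for each row: "slide": the shift along the tool's x, y, z in m, a list of three; "rot": the turn, a rotation vector about the tool's x, y, z in degrees, a list of three; "fingers": the opening, from -1 (shut) to 1 (fully open), so that 0 is half open. In form: {"slide": [[x, y, z], ...], "rot": [[ax, ay, az], ...], "fingers": [fingers, ...]}. A call has 1 to 12 rows; each row shifts and turns the commanded pose from where the row before left it, along the tool's axes as they then stand; what a row does not reach is not made up. A row lasts 1/10 s, in which the tool goes at most 50 mm and 8.59 degrees, less where a joint would pass 70% of its speed; a pose out of reach is approached as far as the arm can. A call with a gripper value outside its range is refused whole. The fingers move at their own pace and stop on an object; FORCE is the grip in N (left out, the last holds). Time passes only in rows, so rows that do not move let the fingers close. It gives the time, the measured TCP pose, the force and the opening at its end, in the units of the state.
- observe(): the state, without advancing time (a new reading comes with each control period).
- vision.read_camera(name): name is "scene" or "top" or "wrist"; returns a dict with "image" (400x640x3 uint8, red, green, blue), "range_z" (400x640 float32, m along the optical axis (not along the pixel's ray), 0 where there is no reading), "fov_y" (degrees; the focal length in pixels is half the picture's height over the tangent of half this angle, whatever the lens; pixels are square), "cx", "cy" (the principal point, pixels), "D" ([k1, k2, p1, p2, k3] as OpenCV has them; the pictures are not rectified), "origin" and "attitude" of the camera in the world. Camera axes: x right, y down, z forward; pixel columns grow to the right and rows downward; lengths in m; the calibration is good to about 2 mm. A picture is of the moment at which its call begins.
- ticket.close_job(): hands the job in, once; it reports no verdict.
The state is a dict: "t": time; "joint_positions": joint angles; "dq": joint speeds; "effort": joint torques, N m; "ee_pos": TCP position; "orientation": TCP orientation; "contact_force": force on the tool from outside, world axes, zero at the start; "torque": the same for the moment, N m; "opening": opening from 0.0 (shut) to 1.0 (fully open).
Only numpy, scipy, OpenCV 4.12 (cv2) and the standard library are available. Lean on these libraries where they do the work, as an engineer would, in place of code of your own. Each camera call takes 0.05 s, during which the arm holds its last target. There are 200 camera calls.

## Task

The plaster half-cylinder has set flush in its half-pipe mould, so there is nothing to hold: press one long edge of its flat face down so that it rolls in the mould and the other edge comes up, then take it by the raised part and lift it out. Turn it over and set it gently, without dropping it, flat side down on the free end of the slatted drying rack, next to the two dry models, and leave those and the other things on the table where they stand.

Things in the scene. Friction and masses are not known exactly. Their poses are not given: they have to be found in the camera images.
- casting: solid plaster half-cylinder, radius 50 mm, length 56 mm, about 220 g. Origin: centre of its flat face, 100 (x) by 56 (y); y is the cylinder's axis, z the normal out of the flat face (up at the start, round side down in the mould). Long straight edges at x = +50 and -50; flat parallel half-disc ends at y = +28 and -28. Centre of mass 21 behind the flat face
- mould_face (a point): centre of the mould's mouth, level with its top face, 68 mm above the table, axes as the mould's. Mouth 103 (x) by 59 (y); the casting's flat face lies 1.5 below it. The cavity is a half pipe, inner radius 51.5, its axis along y through this point
- mould: fixed mould: half a grey plastic pipe in a wooden trough, closed by end boards 15 mm thick with tops flush with the mouth; top 146 (x) by 89 (y), base 170 by 130 by 12. Origin under its centre. Waxed inside (friction about 0.3): the casting turns in it about the pipe axis when an edge is pushed in some 15 to 35 mm (5 to 20 N), and stays rolled to about 30 to 45 degrees when let go
- rack: slatted wooden drying rack, fixed; origin at the centre of its underside, slats' upper side 32 above it. 190 along its x by 250 along its y; the slats run along x, 24 wide with gaps of 8. The end towards its +y carries the two dry models; the half towards -y is free (sizes in mm)
- cube: dry plaster cube of 45 standing loose on the occupied end of the rack, about 55 towards -x and 96 towards +y from the rack's origin; origin at the centre of its underside (sizes in mm)
- cone: dry plaster cone, 50 across, 58 high, standing loose on the occupied end of the rack, about 50 towards +x and 92 towards +y from the rack's origin; origin at the centre of its underside (sizes in mm)
- brush_pot: round steel brush washer, 88 across and 88 high (wire handle to 138), open at the top, loose; origin at the centre of its underside (sizes in mm)
- brush_jar: glass jar with brushes standing in it, 76 across, about 250 high, loose; origin at the centre of its underside (sizes in mm)
- mixing_bowl: black rubber plaster bowl, 132 across, 62 high, loose; origin at the centre of its underside (sizes in mm)
- palette_knife: palette knife with a dark wooden handle, about 220 long, 18 wide, lying loose on the table near the robot; origin under its middle, blade towards its +x (sizes in mm)
- paint_tube: metal paint tube, about 105 long, 25 thick, lying loose on the table; origin under its middle, cap towards its +x (sizes in mm)
Mind the look-alikes: they are no part of the job. There is more than one size of the mould; the job needs the larger.

How it is judged:
On the way, in this order (a step that is already met when the one before it is completed fails the run):
1. the casting is rolled up in the mould, one edge raised (its flat face leaning more than 23 degrees while it lies in the mould) (angle between casting's own z axis and vertical above 0.4 rad and distance between casting and mould_face below 0.012 m), for 0.1 s.
2. the casting is lifted clear of the mould (its flat face's centre more than 45 mm above the mould's mouth) (z of casting in the frame of mould_face above 0.045 m), for 0.1 s.
At the end, for the whole second after the job is handed in: the casting rests on the slats of the rack's free end, flat side down (within 8 degrees, its flat face within 5 mm of the slats' top), its middle over the rack (up to 75 mm either side of the rack's centre in x; in y from 105 mm on the free side to 45 mm on the other), at rest and released (angle between casting's own z axis and vertical above 3 rad and z of casting in the frame of rack between 0.028 and 0.037 m and x of casting in the frame of rack between -0.075 and 0.075 m and y of casting in the frame of rack between -0.105 and 0.045 m and linear speed of casting below 0.02 m/s and contact force between the fingers and casting below 0.05 N); the robot touches nothing.
It fails at once if a dry model on the rack is shifted by more than 15 mm or tipped (distance of any of cube, cone from where it was at the start of the episode above 0.015 m or angle between any of cube, cone's own z axis and vertical above 0.3 rad).
It fails at once if the brush pot, brush jar, mixing bowl, palette knife or paint tube is shifted by more than 30 mm (distance of any of brush_pot, brush_jar, mixing_bowl, palette_knife, paint_tube from where it was at the start of the episode above 0.03 m).
It fails at once if the casting is dropped: it falls free of the fingers faster than 0.6 m/s (a fall of about 2 cm) (contact force between the fingers and casting below 0.05 N and linear speed of casting above 0.6 m/s).
It also fails if it takes over 64 s, if anything falls off the work surface, if the arm or the gripper's body presses on something with over 40 N, if the wrist force passes 120 N, or if a joint passes its speed limit or range.

## Working session

There is one attempt and no reset: what is moved stays moved. The work goes in short steps, Python scripts to look and compute and a shell command to move; the robot and the scene stay as the last step left them, time stands still between calls to the robot, and variables do not carry over. Pictures are saved under pics/ and viewed, about 8 in all and at most 12, crops included, and the job is handed in when it is done.

```bash
mkdir -p pics; cat > h.py <<'E'
import numpy as np, cv2
from cell import observe, vision
from scipy.spatial.transform import Rotation as R
def cam(n):
    c=vision.read_camera(n); np.savez('/tmp/'+n,**{k:np.array(v) for k,v in c.items()}); return c
def load(n): return dict(np.load('/tmp/'+n+'.npz'))
def rot(c):
    a=np.array(c['attitude']); return a if a.shape==(3,3) else R.from_quat(a).as_matrix()
def world(c):
    h,w=c['range_z'].shape; f=h/2/np.tan(np.radians(float(c['fov_y'])/2))
    K=np.array([[f,0,float(c['cx'])],[0,f,float(c['cy'])],[0,0,1]])
    u,v=np.meshgrid(np.arange(w),np.arange(h))
    p=cv2.undistortPoints(np.stack([u,v],-1).reshape(-1,1,2).astype(np.float64),K,np.array(c['D'],float)).reshape(h,w,2)
    z=c['range_z']; P=np.dstack([p[...,0]*z,p[...,1]*z,z])@rot(c).T+np.array(c['origin']); P[z==0]=np.nan
    return P
def proj(c,X):
    f=200/np.tan(np.radians(float(c['fov_y'])/2)); K=np.array([[f,0,float(c['cx'])],[0,f,float(c['cy'])],[0,0,1]])
    r=rot(c).T; return cv2.projectPoints(np.array(X,float).reshape(-1,3),cv2.Rodrigues(r)[0],-r@np.array(c['origin']),K,np.array(c['D'],float))[0].reshape(-1,2)
def save(n,im): cv2.imwrite('pics/'+n,cv2.cvtColor(im,cv2.COLOR_RGB2BGR))
E
python3 - <<'E'
from h import *
for n in('top','scene'):
    c=cam(n); save(n+'0.png',c['image']); print(n,c['origin'],c['attitude'],c['fov_y'],c['D'])
s=observe();print(s)
E
```

```text
top [0.43444109 0.03758281 0.9735521 ] [ 0.71420839 -0.69819375  0.03097875 -0.03836916] 52.335623801548664 [0.03130812 0.         0.         0.         0.        ]
scene [ 1.19320374 -0.36170113  0.72254149] [ 0.78935282  0.43875115 -0.21461368 -0.37196845] 57.654242239025876 [-0.06429465  0.          0.          0.          0.        ]
{'t': 0.1, 'joint_positions': array([-1.23292150e+00,  2.64660483e-01,  1.60520297e+00, -1.83544780e-05,
        1.27371334e+00, -3.68663292e-02]), 'dq': array([-0.00051598, -0.00122184, -0.00339851,  0.00085986, -0.0026858 ,
       -0.00241157]), 'effort': array([-2.07003200e-04, -5.03619146e+01, -3.58071864e+01,  7.30162323e-02,
        2.34095030e-02, -6.23387541e-05]), 'ee_pos': array([ 0.2468834 , -0.6275761 ,  0.24854278]), 'orientation': array([ 9.82496444e-01,  1.86278696e-01, -1.57420955e-04, -9.79539041e-04]), 'contact_force': array([0.27895067, 0.0588734 , 0.70574302]), 'torque': array([ 0.0068336 , -0.03644465, -0.0056102 ]), 'opening': 1.0015214665794463}
```

View pics/top0.png

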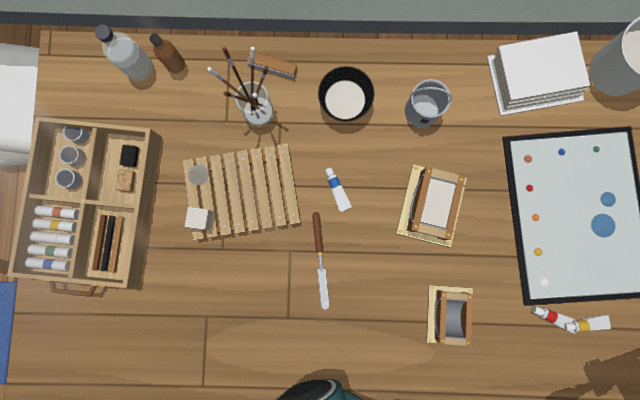

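View pics/scene0.png

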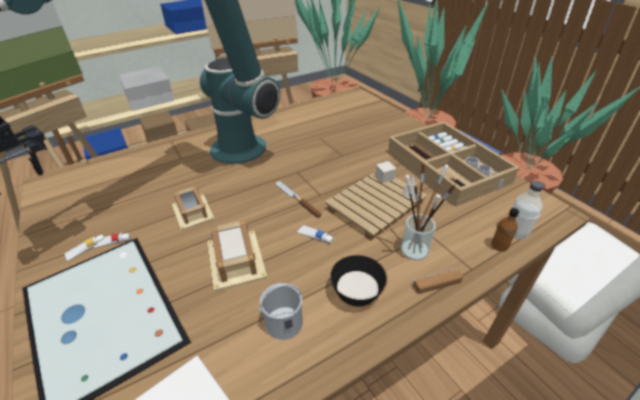

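The top view shows two moulds. The larger, at (437,205), holds the white casting. The smaller, at (452,317), is empty and is the look-alike. The rack is at (243,190), with the cube (198,218) and cone (197,174) at its left end, so its free end is on the right. The pot is at (427,105), the tube at (338,190), and the knife at (320,260).

```bash
python3 - <<'E'
from h import *
c=load('top');P=world(c);im=c['image']
hsv=cv2.cvtColor(im,cv2.COLOR_RGB2HSV)
def rect(mask,name):
    n,l,s,_=cv2.connectedComponentsWithStats(mask.astype(np.uint8))
    m=l==1+np.argmax(s[1:,4]); p=P[m][:,:2].astype(np.float32)
    (cx,cy),(w,h),a=cv2.minAreaRect(p*1000); print(name,m.sum(),'c',cx,cy,'wh',w,h,'ang',a,'z',np.nanpercentile(P[m][:,2],[5,50,95]))
u,v=np.meshgrid(np.arange(640),np.arange(400))
def box(a,b,x,y): return (u>a)&(u<x)&(v>b)&(v<y)
B=box(385,155,480,255); z=P[...,2]
rect(B&(hsv[...,1]<50)&(hsv[...,2]>150)&(z>.05),'casting')
rect(B&(z>.055)&(z<.08),'mouldtop'); rect(B&(z>.006)&(z<.08),'mouldbase')
rect(box(415,275,485,355)&(z>.03),'small top')
B=box(175,135,310,250)
rect(cv2.morphologyEx((B&(z>.02)).astype(np.uint8),cv2.MORPH_CLOSE,np.ones((9,9)))>0,'rack')
sl=B&(z>.025)&(z<.04); print('slat z',np.nanmedian(z[sl]))
for nm,bb in dict(pot=(400,75,455,130),tube=(320,160,358,215),knife=(308,205,335,312),bowl=(310,60,380,130)).items():
    m=box(*bb)&(z>.008); print(nm,np.nanmin(P[m],0),np.nanmax(P[m],0))
m=B&(z>.05)&(z<.12);print('models',np.nanmin(P[m],0),np.nanmax(P[m],0))
save('crop1.png',cv2.resize(im[150:360,300:500],None,fx=2.8,fy=2.8,interpolation=cv2.INTER_CUBIC))
E
```

```text
casting 1156 c 531.6724243164062 -219.34780883789062 wh 58.3409423828125 101.25594329833984 ang 76.68302917480469 z [0.06262953 0.06561764 0.06829736]
mouldtop 2688 c 531.301513671875 -217.8914794921875 wh 94.94705963134766 146.42684936523438 ang 76.67949676513672 z [0.06264362 0.06649316 0.06946619]
mouldbase 3977 c 531.1114501953125 -218.46908569335938 wh 130.4237823486328 169.84500122070312 ang 76.75286102294922 z [0.00976159 0.06526295 0.06909284]
small top 1273 c 278.5813293457031 -258.83447265625 wh 75.52883911132812 113.1624526977539 ang 86.68479919433594 z [0.03310253 0.05047242 0.05389041]
rack 8740 c 555.9166259765625 231.5608367919922 wh 197.10057067871094 247.5088348388672 ang 10.517672538757324 z [-0.0014765   0.03063399  0.07326386]
slat z 0.03093745274215265
pot [ 0.7157369  -0.24317487  0.00802761] [ 0.80797154 -0.15252965  0.14223807]
tube [ 0.52418444 -0.0218868   0.00804877] [0.614071   0.03441911 0.0281498 ]
knife [0.28807307 0.02058289 0.00805055] [0.50854426 0.06062218 0.02098841]
bowl [ 0.71565841 -0.07496243  0.00877864] [0.84633568 0.05480446 0.06522488]
models [0.46029395 0.29175217 0.05030286] [0.60206627 0.34823287 0.08923212]
```

View pics/crop1.png

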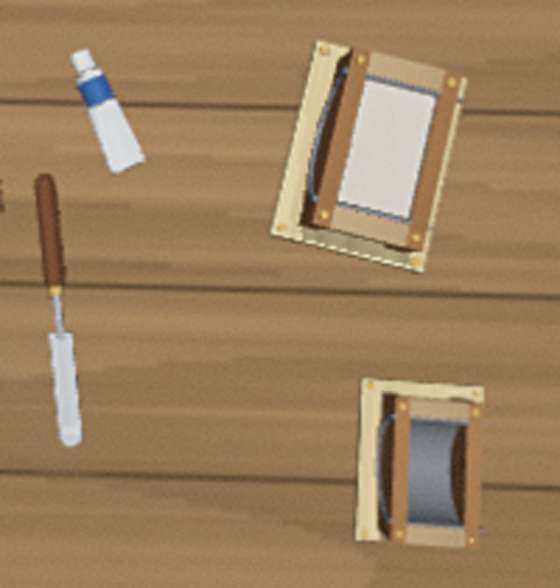

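Measurements match the given sizes: mouth centre about (0.5315, -0.2187), mould x axis at -13.3°. The mould top measures 95×146 (true 89×146) and the base 130×170, so this is the larger mould. The rack is at (0.556, 0.232), yaw 10.5°. The crop confirms that the casting sits at crop (388,148) in the larger mould, and that the smaller mould at crop (437,460) is empty.

Plan: push the near edge, grasp the far one. First I'll align the tool and shut the fingers.

```bash
python3 -m handwheel '{"slide":[[0,0,0],[0,0,0],[0,0,0],[0,0,0],[0,0,0]],"rot":[[0,0,7],[0,0,7],[0,0,7],[0,0,7],[0,0,6.8]],"fingers":[-1,-1,-1,-1,-1]}' 20
python3 -m handwheel '{"slide":[[0.0123,-0.0386,0],[0.0123,-0.0386,0],[0.0123,-0.0386,0],[0.0123,-0.0386,0],[0.0123,-0.0386,0],[0.0123,-0.0386,0],[0.0123,-0.0386,0],[0.0123,-0.0386,0],[0.0123,-0.0386,0],[0.0123,-0.0386,0],[0.0123,-0.0386,0],[0.0123,-0.0386,0]],"rot":[[0,0,0],[0,0,0],[0,0,0],[0,0,0],[0,0,0],[0,0,0],[0,0,0],[0,0,0],[0,0,0],[0,0,0],[0,0,0],[0,0,0]],"fingers":[-1,-1,-1,-1,-1,-1,-1,-1,-1,-1,-1,-1]}'
cat > st.py <<'E'
from h import *
import sys
M=np.array([.5315,-.2187,.068]);A=np.radians(-13.3);e=np.array([np.cos(A),np.sin(A),0]);n=np.array([-e[1],e[0],0])
s=observe();q=R.from_quat(s['orientation']).as_matrix();d=s['ee_pos']-M
print('t',s['t'],'p',s['ee_pos'].round(4),'in mould',(d@e).round(4),(d@n).round(4),'z',d[2].round(4),'zax',q[:,2].round(3),'xaz',np.degrees(np.arctan2(q[1,0],q[0,0])).round(2),'F',np.round(s['contact_force'],1),'op',round(s['opening'],3),'j',s['joint_positions'].round(2))
E
python3 st.py
```

```text
t: 0.6
ee_pos: [0.247, -0.6277, 0.2489]
orientation: [0.993, -0.118, -0.0, -0.001]
contact_force: [0.3, -0.2, 0.3]
opening: 0.569
t: 1.8
ee_pos: [0.4978, -0.2097, 0.2493]
orientation: [0.993, -0.116, -0.0, -0.0]
contact_force: [0.1, -1.3, 0.2]
opening: 0.003
t 1.8 p [ 0.4978 -0.2097  0.2493] in mould -0.0349 0.001 z 0.1813 zax [-0.001  0.    -1.   ] xaz -13.33 F [ 0.1 -1.3  0.2] op 0.003 j [-0.44  0.01  1.89 -0.    1.24  1.36]
```

On target. I'll cross-check the mouth position with the wrist camera before pushing.

```bash
cat > wr.py <<'E'
from h import *
c=cam('wrist');P=world(c);hsv=cv2.cvtColor(c['image'],cv2.COLOR_RGB2HSV);z=P[...,2]
d=np.hypot(P[...,0]-.5315,P[...,1]+.2187)
m=(hsv[...,1]<50)&(hsv[...,2]>150)&(z>.05)&(z<.08)&(d<.075)
n_,l,s,_=cv2.connectedComponentsWithStats(m.astype(np.uint8));k=l==1+np.argmax(s[1:,4])
print(k.sum(),cv2.minAreaRect((P[k][:,:2]*1000).astype(np.float32)),np.median(z[k]))
m=(d<.095)&(z>.06)&(z<.08);print('top',cv2.minAreaRect((P[m][:,:2]*1000).astype(np.float32)),np.median(z[m]))
save('w1.png',c['image'])
E
python3 wr.py
```

```text
5944 ((532.9848022460938, -218.80447387695312), (59.285240173339844, 102.08842468261719), 76.81397247314453) 0.06762366063472378
top ((533.4629516601562, -218.79554748535156), (95.82679748535156, 145.9152374267578), 76.90499877929688) 0.06853796785237976
```

View pics/w1.png

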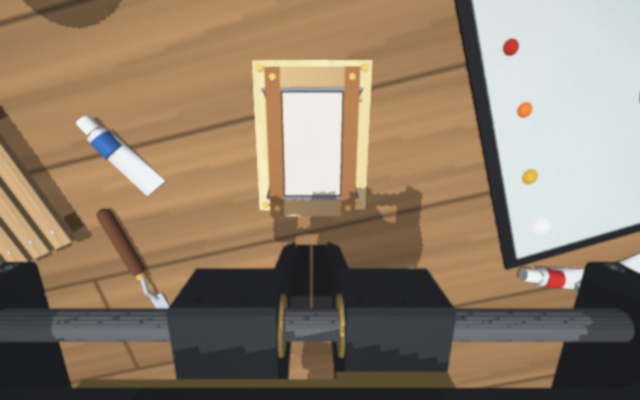

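The wrist view shows the white casting filling the mould mouth at (312,143), with the closed fingers on its near side. Both cameras agree within 1.5 mm (mouth centre 0.532, -0.219). Next I'll descend and push.

```bash
sed -i 's/M=np.array(\[.5315,-.2187/M=np.array([.5322,-.2188/' st.py
python3 -m handwheel '{"slide":[[0.001,0.001,0.04],[0,0,0.04],[0,0,0.04],[0,0,0.035],[0,0,0.01],[0,0,0]],"rot":[[0,0,0],[0,0,0],[0,0,0],[0,0,0],[0,0,0],[0,0,0]],"fingers":[-1,-1,-1,-1,-1,-1]}'; python3 st.py
python3 -m handwheel '{"slide":[[0,0,0.003],[0,0,0.003],[0,0,0.003],[0,0,0.003],[0,0,0.003],[0,0,0.003]],"rot":[[0,0,0],[0,0,0],[0,0,0],[0,0,0],[0,0,0],[0,0,0]],"fingers":[-1,-1,-1,-1,-1,-1]}'; python3 st.py
python3 -m handwheel '{"slide":[[0,0,0.003],[0,0,0.003],[0,0,0.003],[0,0,0.002],[0,0,0]],"rot":[[0,0,0],[0,0,0],[0,0,0],[0,0,0],[0,0,0]],"fingers":[-1,-1,-1,-1,-1]}'; python3 st.py
```

```text
t: 2.45
ee_pos: [0.4965, -0.212, 0.0828]
orientation: [0.993, -0.116, -0.002, -0.001]
contact_force: [0.8, 0.3, 1.3]
opening: 0.004
t 2.45 p [ 0.4965 -0.212   0.0828] in mould -0.0363 -0.0015 z 0.0148 zax [-0.004  0.002 -1.   ] xaz -13.33 F [0.8 0.3 1.3] op 0.004 j [-0.45  0.18  2.04  0.    0.93  1.35]
t: 3.05
ee_pos: [0.5005, -0.2138, 0.0697]
orientation: [0.993, -0.116, 0.002, 0.001]
contact_force: [-2.0, 1.4, 13.9]
opening: 0.006
t 3.05 p [ 0.5005 -0.2138  0.0697] in mould -0.0321 -0.0024 z 0.0017 zax [ 0.005 -0.002 -1.   ] xaz -13.32 F [-2.   1.4 13.9] op 0.006 j [-0.45  0.2   2.05 -0.    0.89  1.35]
t: 3.55
ee_pos: [0.5036, -0.2152, 0.0623]
orientation: [0.993, -0.116, 0.006, 0.002]
contact_force: [-2.6, 0.3, 23.6]
opening: 0.002
t 3.55 p [ 0.5036 -0.2152  0.0623] in mould -0.0286 -0.0031 z -0.0057 zax [ 0.011 -0.005 -1.   ] xaz -13.33 F [-2.6  0.3 23.6] op 0.002 j [-0.45  0.21  2.05  0.    0.87  1.35]
```

```bash

python3 -m handwheel '{"slide":[[-0.002,0,0.003],[-0.002,0,0.003],[-0.002,0,0.003],[-0.001,0,0.002],[0,0,0]],"rot":[[0,0,0],[0,0,0],[0,0,0],[0,0,0],[0,0,0]],"fingers":[-1,-1,-1,-1,-1]}'; python3 st.py
python3 -m handwheel '{"slide":[[0,0,-0.01],[0,0,-0.01],[0,0,-0.02],[0,0,-0.04],[0,0,-0.04],[0,0,-0.03],[0,0,0],[0,0,0]],"rot":[[0,0,0],[0,0,0],[0,0,0],[0,0,0],[0,0,0],[0,0,0],[0,0,0],[0,0,0]],"fingers":[-1,-1,-1,1,1,1,1,1]}'; python3 st.py
python3 - <<'E'
from h import *
c=cam('wrist');P=world(c);hsv=cv2.cvtColor(c['image'],cv2.COLOR_RGB2HSV)
A=np.radians(-13.3);e=np.array([np.cos(A),np.sin(A),0]);n=np.array([-e[1],e[0],0]);D=P-np.array([.5322,-.2188,.068])
x,y,z=D@e,D@n,D[...,2]
m=(hsv[...,1]<60)&(abs(x)<.055)&(abs(y)<.026)&(z<.05)&(z>-.05)
# keep bright plaster
m&=hsv[...,2]>120
for a in np.arange(-.05,.055,.01):
    k=m&(x>a)&(x<a+.01); print(round(a+.005,3),k.sum(),np.median(z[k]).round(4) if k.any() else None)
p=D[m];cf=np.linalg.lstsq(np.c_[p@e,p@n,np.ones(len(p))],p[:,2],rcond=None)[0];print(cf,np.degrees(np.arctan(cf[0])))
save('w2.png',c['image'])
E
```

```text
t: 4.05
ee_pos: [0.5045, -0.2162, 0.0602]
orientation: [0.993, -0.116, 0.013, 0.004]
contact_force: [-6.0, 7.8, 62.1]
opening: 0.006
t 4.05 p [ 0.5045 -0.2162  0.0602] in mould -0.0275 -0.0038 z -0.0078 zax [ 0.026 -0.011 -1.   ] xaz -13.35 F [-6.   7.8 62.1] op 0.006 j [-0.45  0.21  2.06  0.    0.85  1.35]
t: 4.85
ee_pos: [0.4913, -0.211, 0.1947]
orientation: [0.993, -0.116, 0.0, 0.0]
contact_force: [0.2, 0.2, -1.1]
opening: 0.435
t 4.85 p [ 0.4913 -0.211   0.1947] in mould -0.0416 -0.0019 z 0.1267 zax [ 0. -0. -1.] xaz -13.33 F [ 0.2  0.2 -1.1] op 0.435 j [-0.45  0.04  1.96 -0.    1.14  1.35]
-0.045 302 -0.0265
-0.035 520 -0.0299
-0.025 500 -0.0219
-0.015 576 -0.0138
-0.005 664 -0.0057
0.005 721 0.0028
0.015 801 0.0107
0.025 970 0.0188
0.035 1032 0.0269
0.045 1015 0.0256
0.055 322 0.0018
[ 0.63381322  0.00260602 -0.00217886] 32.367063203314174
```

View pics/w2.png

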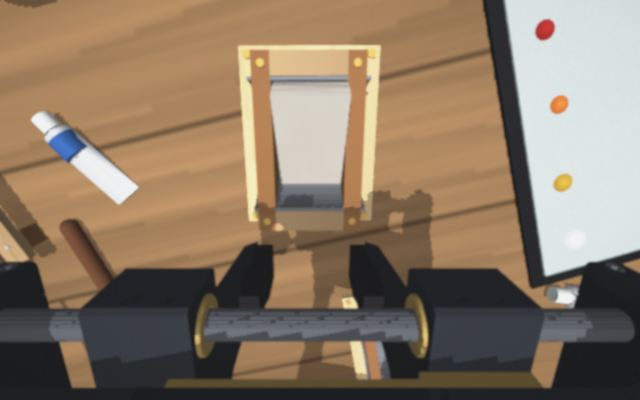

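The casting stays rolled up to about 39° with the far edge raised: the light face runs from (312,85) down to (310,185). Next: move over the raised edge, open the fingers, and descend.

```bash

python3 -m handwheel '{"slide":[[0.026,-0.002,0],[0.026,0,0],[0.0256,0,0],[0,0,0],[0,0,0],[0,0,0],[0,0,0.03],[0,0,0.03],[0,0,0.025],[0,0,0.01],[0,0,0]],"rot":[[0,0,0],[0,0,0],[0,0,0],[0,0,0],[0,0,0],[0,0,0],[0,0,0],[0,0,0],[0,0,0],[0,0,0],[0,0,0]],"fingers":[1,1,1,1,1,1,1,1,1,1,1]}'; python3 st.py
```

```text
t: 6.0
ee_pos: [0.5652, -0.2262, 0.0978]
orientation: [0.993, -0.116, -0.002, -0.001]
contact_force: [0.2, -0.4, -0.8]
opening: 1.002
t 6.0 p [ 0.5652 -0.2262  0.0978] in mould 0.0338 0.0004 z 0.0298 zax [-0.004  0.002 -1.   ] xaz -13.34 F [ 0.2 -0.4 -0.8] op 1.002 j [-0.42  0.28  1.88  0.    0.98  1.38]
```

Down another 15 mm, then close lightly.

```bash

python3 -m handwheel '{"slide":[[0.001,0,0.01],[0.001,0,0.005],[0,0,0],[0,0,0],[0,0,0],[0,0,0],[0,0,0],[0,0,0],[0,0,0],[0,0,0]],"rot":[[0,0,0],[0,0,0],[0,0,0],[0,0,0],[0,0,0],[0,0,0],[0,0,0],[0,0,0],[0,0,0],[0,0,0]],"fingers":[1,1,1,-1,-1,-1,-1,-1,-1,-1]}' 10; python3 st.py
```

```text
t: 7.0
ee_pos: [0.5696, -0.2276, 0.085]
orientation: [0.993, -0.116, 0.0, 0.0]
contact_force: [0.3, -0.6, 0.6]
opening: 0.631
t 7.0 p [ 0.5696 -0.2276  0.085 ] in mould 0.0385 0.0001 z 0.017 zax [ 0.001 -0.    -1.   ] xaz -13.33 F [ 0.3 -0.6  0.6] op 0.631 j [-0.42  0.3   1.89 -0.    0.96  1.38]
```

Gripped (55.5 mm ≈ 56). Now I'll follow the arc about the pipe axis with a light grip, so the casting rolls further in the mould and pivots between the pads.

```bash

python3 -m handwheel '{"slide":[[-0.0010,0,-0.0024],[-0.0013,0,-0.0024],[-0.0016,0,-0.0024],[-0.0019,0,-0.0022],[-0.0022,0,-0.0022],[-0.0024,0,-0.002],[-0.0026,0,-0.0018],[-0.0027,0,-0.0016],[0,0,0],[0,0,0]],"rot":[[0,0,0],[0,0,0],[0,0,0],[0,0,0],[0,0,0],[0,0,0],[0,0,0],[0,0,0],[0,0,0],[0,0,0]],"fingers":[-1,-1,-1,-1,-1,-1,-1,-1,-1,-1]}' 10; python3 st.py
python3 - <<'E'
from h import *
c=cam('scene');p=proj(c,[.53,-.22,.1])[0];print(p);x,y=int(p[0]),int(p[1])
save('s2.png',cv2.resize(c['image'][max(0,y-60):y+60,max(0,x-80):x+80],None,fx=4,fy=4,interpolation=cv2.INTER_CUBIC))
E
```

```text
t: 8.0
ee_pos: [0.5557, -0.2247, 0.1032]
orientation: [0.993, -0.116, 0.002, 0.001]
contact_force: [5.1, -2.3, 1.5]
opening: 0.634
t 8.0 p [ 0.5557 -0.2247  0.1032] in mould 0.0243 -0.0003 z 0.0352 zax [ 0.004 -0.002 -1.   ] xaz -13.32 F [ 5.1 -2.3  1.5] op 0.634 j [-0.43  0.25  1.91 -0.    0.98  1.38]
[228.89081758 232.75686798]
```

View pics/s2.png

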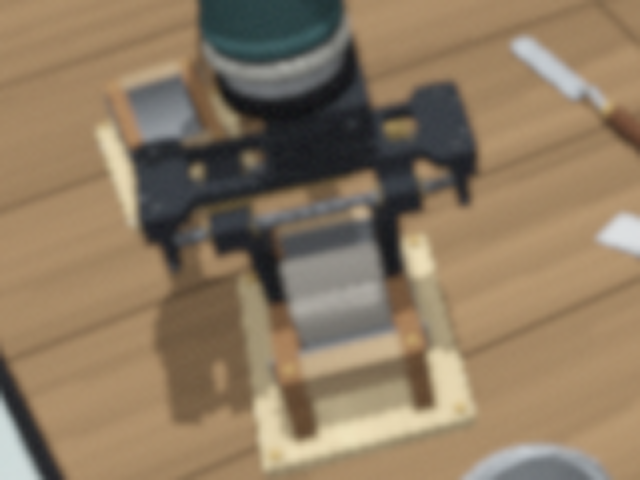

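The view shows the casting's round side (335,280) rolled well up between the fingers. Lifting now.

```bash

python3 -m handwheel '{"slide":[[0,0,-0.005],[0,0,-0.008],[0,0,-0.01],[0,0,-0.01],[0,0,-0.015],[0,0,-0.02],[0,0,-0.02],[0,0,-0.02],[0,0,-0.02],[0,0,-0.01],[0,0,0],[0,0,0]],"rot":[[0,0,0],[0,0,0],[0,0,0],[0,0,0],[0,0,0],[0,0,0],[0,0,0],[0,0,0],[0,0,0],[0,0,0],[0,0,0],[0,0,0]],"fingers":[-1,-1,-1,-1,-1,-1,-1,-1,-1,-1,-1,-1]}' 10; python3 st.py
cat > look.py <<'E'
from h import *
import sys
c=cam('scene');s=observe();p=proj(c,s['ee_pos'])[0];x,y=int(p[0]),int(p[1]);x0,y0=max(0,x-80),max(0,y-50)
save(sys.argv[1],cv2.resize(c['image'][y0:y0+120,x0:x0+160],None,fx=4,fy=4,interpolation=cv2.INTER_CUBIC))
P=world(c);q=R.from_quat(s['orientation']).as_matrix();q0=s['ee_pos']
# horizontal frame: tool x azimuth
a=q[:,1].copy();a[2]=0;a/=np.linalg.norm(a);f=np.array([-a[1],a[0],0]);D=P-q0
hsv=cv2.cvtColor(c['image'],cv2.COLOR_RGB2HSV)
m=(abs(D@a)<.022)&(abs(D@f)<.13)&(D[...,2]<.04)&(D[...,2]>-.13)&(P[...,2]>.05)&(hsv[...,1]<45)&(hsv[...,2]>60)
X,Z=D[m]@f,D[m][:,2]
for b in np.arange(-.13,.04,.01):
    k=(Z>b)&(Z<b+.01)
    if k.sum()>5: print('dz',round(b+.005,3),k.sum(),'f',np.percentile(X[k],[5,50,95]).round(4))
E
python3 look.py s3.png
```

```text
t: 9.25
ee_pos: [0.5537, -0.2237, 0.2394]
orientation: [0.993, -0.116, -0.0, -0.0]
contact_force: [0.4, -0.3, -2.6]
opening: 0.633
t 9.25 p [ 0.5537 -0.2237  0.2394] in mould 0.0221 0.0002 z 0.1714 zax [-0.  0. -1.] xaz -13.33 F [ 0.4 -0.3 -2.6] op 0.633 j [-0.43  0.13  1.79  0.    1.23  1.38]
dz -0.055 7 f [0.0025 0.0054 0.007 ]
dz -0.045 39 f [0.0083 0.0102 0.0125]
dz -0.035 60 f [0.0123 0.014  0.0158]
dz -0.025 70 f [0.0136 0.0154 0.0171]
dz -0.015 83 f [0.0126 0.0152 0.0172]
dz -0.005 97 f [0.0095 0.0129 0.0154]
dz 0.005 119 f [0.003  0.0072 0.0113]
dz 0.015 56 f [-0.0009  0.002   0.0046]
```

View pics/s3.png

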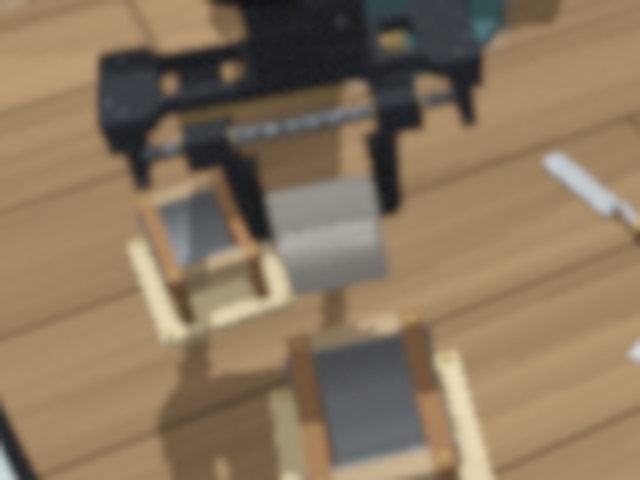

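Lifted clear: the mould below (370,400) is empty and the casting hangs at (328,240). I'll measure its tilt with the wrist camera depth.

```bash
cat > face.py <<'E'
from h import *
import sys
c=cam('wrist');s=observe();P=world(c);q=R.from_quat(s['orientation']).as_matrix()
D=(P-s['ee_pos'])@q  # tool frame
hsv=cv2.cvtColor(c['image'],cv2.COLOR_RGB2HSV)
m=(abs(D[...,1])<.024)&(abs(D[...,0])<.11)&(D[...,2]>-.04)&(D[...,2]<.11)&(hsv[...,1]<60)&(hsv[...,2]>70)
X,Z=D[m][:,0],D[m][:,2];print(m.sum())
for b in np.arange(-.11,.11,.01):
    k=(X>b)&(X<b+.01)
    if k.sum()>20: print('tx',round(b+.005,3),k.sum(),'tz',np.percentile(Z[k],[5,50,95]).round(4))
E
python3 face.py
```

```text
9052
tx -0.045 228 tz [0.0321 0.0367 0.041 ]
tx -0.035 307 tz [0.0193 0.0251 0.0298]
tx -0.025 338 tz [0.0083 0.0132 0.0185]
tx -0.015 422 tz [-0.0019  0.0025  0.0076]
tx -0.005 618 tz [-0.0138 -0.0092 -0.0034]
tx 0.005 3410 tz [-0.0142 -0.0095 -0.0035]
tx 0.015 3727 tz [-0.0024  0.0077  0.028 ]
```

Face tilt is now about 49°, with the casting centre 34 mm behind and 22 mm below the TCP. I'll grip firmly and carry it over the rack's free end.

```bash

python3 -m handwheel '{"slide":[[0,0,0],[0,0,0],[-0.0027,-0.03,0],[-0.0027,-0.045,0],[-0.004,-0.045,0],[-0.004,-0.045,0],[-0.004,-0.045,0],[-0.004,-0.045,0],[-0.004,-0.045,0],[-0.004,-0.045,0],[-0.0028,-0.045,0],[0,-0.03,0]],"rot":[[0,0,0],[0,0,0],[0,0,0],[0,0,0],[0,0,0],[0,0,0],[0,0,0],[0,0,0],[0,0,0],[0,0,0],[0,0,0],[0,0,0]],"fingers":[-1,-1,-1,-1,-1,-1,-1,-1,-1,-1,-1,-1]}' 30
python3 -m handwheel '{"slide":[[0,0,0],[0,0,0],[0,0,0],[0,0,0],[0,0,0],[0,0,0]],"rot":[[0,0,-6],[0,0,-6],[0,0,-6],[0,0,-5.8],[0,0,0],[0,0,0]],"fingers":[-1,-1,-1,-1,-1,-1]}'; python3 st.py
python3 face.py; python3 - <<'E'
from h import *
# rack check from wrist and top
for n in ('wrist','top'):
    c=cam(n) if n=='top' else load(n);P=world(c);z=P[...,2]
    d=np.hypot(P[...,0]-.565,P[...,1]-.18)
    print(n,'slat z',np.nanmedian(z[(d<.1)&(z>.022)&(z<.042)]))
save('t2.png',c['image'])
E
```

```text
t: 10.55
ee_pos: [0.6193, 0.1955, 0.2392]
orientation: [0.993, -0.115, -0.0, -0.0]
contact_force: [0.6, -0.1, -1.9]
opening: 0.637
t: 11.15
ee_pos: [0.6194, 0.1923, 0.2393]
orientation: [0.996, 0.09, -0.0, 0.0]
contact_force: [-0.4, -0.6, -2.2]
opening: 0.634
t 11.15 p [0.6194 0.1923 0.2393] in mould -0.0097 0.4201 z 0.1713 zax [-0.001 -0.    -1.   ] xaz 10.34 F [-0.4 -0.6 -2.2] op 0.634 j [ 0.26  0.22  1.68 -0.    1.25  1.65]
9248
tx -0.045 227 tz [0.0326 0.037  0.0413]
tx -0.035 319 tz [0.0197 0.0243 0.0302]
tx -0.025 350 tz [0.0084 0.0129 0.0178]
tx -0.015 414 tz [-0.0022  0.0021  0.0067]
tx -0.005 627 tz [-0.0135 -0.0092 -0.0032]
tx 0.005 3491 tz [-0.0136 -0.0088 -0.0025]
tx 0.015 3607 tz [-0.0012  0.0086  0.0285]
tx 0.095 45 tz [0.0139 0.0209 0.0315]
tx 0.105 162 tz [0.0127 0.0291 0.0481]
wrist slat z 0.033137982062657445
top slat z 0.0309656104933258
```

Grip is stable. Now tilting the tool 45°, so the face stands about upright and leans toward the robot side.

```bash

python3 -m handwheel '{"slide":[[0,0,0],[0,0,0],[0,0,0],[0,0,0],[0,0,0],[0,0,0],[0,0,0],[0,0,0],[0,0,0]],"rot":[[0,6,0],[0,6,0],[0,6,0],[0,6,0],[0,6,0],[0,6,0],[0,6,0],[0,3,0],[0,0,0]],"fingers":[-1,-1,-1,-1,-1,-1,-1,-1,-1]}'; python3 st.py; python3 face.py;python3 look.py s4.png
```

```text
t: 12.15
ee_pos: [0.6168, 0.1914, 0.2366]
orientation: [0.921, 0.084, 0.379, -0.034]
contact_force: [-1.1, 0.0, -2.4]
opening: 0.633
t 12.15 p [0.6168 0.1914 0.2366] in mould -0.0121 0.4186 z 0.1686 zax [ 0.692  0.127 -0.711] xaz 10.47 F [-1.1  0.  -2.4] op 0.633 j [ 0.31 -0.14  2.24 -0.33  0.28  1.98]
9247
tx -0.055 69 tz [0.0409 0.0416 0.0424]
tx -0.045 228 tz [0.0301 0.0339 0.0384]
tx -0.035 258 tz [0.02   0.0238 0.028 ]
tx -0.025 355 tz [0.0087 0.013  0.018 ]
tx -0.015 481 tz [-0.0031  0.0018  0.0069]
tx -0.005 910 tz [-0.0137 -0.0117 -0.0048]
tx 0.005 3602 tz [-0.012  -0.0066  0.0004]
tx 0.015 3170 tz [0.0018 0.0114 0.0315]
tx 0.045 44 tz [0.0927 0.0953 0.0996]
tx 0.055 125 tz [0.0792 0.0856 0.0928]
dz -0.055 16 f [0.0378 0.0396 0.0406]
dz -0.045 30 f [0.0401 0.041  0.0421]
dz -0.035 44 f [0.0393 0.0405 0.1028]
dz -0.025 57 f [0.0359 0.0391 0.1009]
dz -0.015 62 f [0.03   0.0341 0.1009]
dz -0.005 74 f [0.0203 0.0259 0.031 ]
dz 0.005 146 f [-0.009   0.0082  0.0202]
dz 0.015 7 f [-0.0075 -0.0038  0.0031]
```

View pics/s4.png

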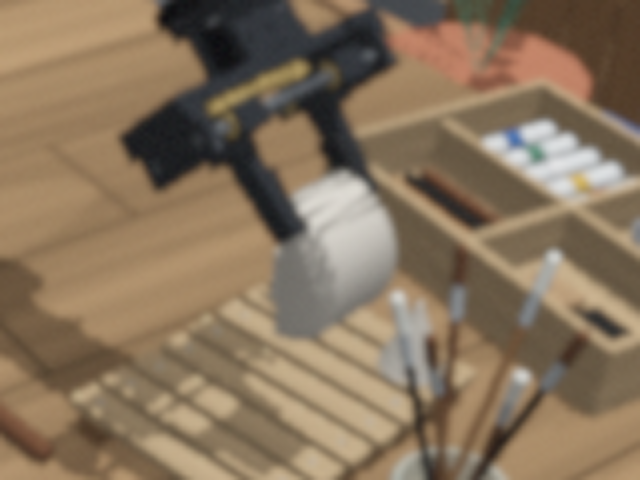

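The scene view shows the casting upright at (340,250) above the slats, with the cone and brushes (410-550,300) well clear. Joint 5 is close to 0 at this tilt, so lower down I need about 25° instead. The rest of the turn will come from rolling the casting over its lower edge on the slats with a light grip. First I'll tilt back to 25° and lower it.

```bash

python3 -m handwheel '{"slide":[[0,0,0],[0,0,0],[0,0,0],[0,0,0],[0,0,0]],"rot":[[0,-6,0],[0,-6,0],[0,-6,0],[0,-2,0],[0,0,0]],"fingers":[-1,-1,-1,-1,-1]}'; 
cat > rk.py <<'E'
from h import *
A=np.radians(10.5);O=np.array([.556,.2316,.0325]);f=np.array([np.cos(A),np.sin(A),0]);r=np.array([-f[1],f[0],0])
s=observe();q=R.from_quat(s['orientation']).as_matrix();d=s['ee_pos']-O
print('t',s['t'],'rack f,y,z mm',(1e3*np.array([d@f,d@r,d[2]])).round(1),'tilt',np.degrees(np.arctan2(q[:,2]@f,-q[2,2])).round(1),'lat',np.degrees(q[:,2]@r).round(1),'F',(s['contact_force']@np.c_[f,r,[0,0,1]]).round(1),'op',round(s['opening'],3),'j',s['joint_positions'].round(2))
def row(df,dz,tau): t=np.radians(tau);return (np.cos(t)*df+np.sin(t)*dz).round(4),(np.sin(t)*df-np.cos(t)*dz).round(4)
E
python3 rk.py; python3 face.py; python3 -c "
from rk import *
print(row(64-d@f*1e3,90-d[2]*1e3,25))
c=load('wrist');P=world(c);D=P-O;m=(D@r<-.0)&(abs(D[...,2])<.015)&(abs(D@f)<.12)&(D@r>-.16);print((D[m]@r).min(),(D[m]@f).max(),np.median(D[m][:,2]))"
```

```text
t: 12.75
ee_pos: [0.6225, 0.1931, 0.2424]
orientation: [0.972, 0.089, 0.217, -0.02]
contact_force: [-0.0, -0.2, -2.1]
opening: 0.635
t 12.75 rack f,y,z mm [ 58.4 -50.  209.9] tilt 25.2 lat 0.0 F [-0.1 -0.2 -2.1] op 0.635 j [ 0.28 -0.02  1.99 -0.06  0.73  1.71]
9175
tx -0.045 225 tz [0.0328 0.0375 0.0418]
tx -0.035 243 tz [0.0225 0.0264 0.0305]
tx -0.025 347 tz [0.0107 0.0151 0.0204]
tx -0.015 390 tz [-0.     0.004  0.009]
tx -0.005 578 tz [-0.0118 -0.007  -0.0012]
tx 0.005 2885 tz [-0.0143 -0.0107 -0.0059]
tx 0.015 4333 tz [-0.0048  0.0055  0.0262]
tx 0.075 129 tz [0.0576 0.0682 0.0806]
tx 0.105 36 tz [0.0809 0.0839 0.0864]
t 12.8 rack f,y,z mm [ 57.2 -50.  208.7] tilt 25.1 lat 0.0 F [-0.2  0.3 -1.9] op 0.631 j [ 0.28 -0.02  1.99 -0.06  0.73  1.71]
(np.float64(-44.0171), np.float64(110.4645))
-0.12543222171465934 0.09267320565429434 0.0008183994581085763
```

```bash

python3 -m handwheel '{"slide":[[-0.0073,0,0.018],[-0.0073,0,0.018],[-0.0073,0,0.018],[-0.0073,0,0.018],[-0.0073,0,0.018],[-0.0073,0,0.018],[0,0,0],[0,0,0]],"rot":[[0,0,0],[0,0,0],[0,0,0],[0,0,0],[0,0,0],[0,0,0],[0,0,0],[0,0,0]],"fingers":[-1,-1,-1,-1,-1,-1,-1,-1]}'; python3 rk.py
python3 -m handwheel '{"slide":[[-0.0008,0,0.0018],[-0.0008,0,0.0018],[-0.0008,0,0.0018],[0,0,0]],"rot":[[0,0,0],[0,0,0],[0,0,0],[0,0,0]],"fingers":[-1,-1,-1,-1]}'; python3 rk.py
```

```text
t: 13.6
ee_pos: [0.625, 0.1934, 0.1231]
orientation: [0.972, 0.089, 0.215, -0.02]
contact_force: [0.3, 0.1, -2.9]
opening: 0.635
t 13.6 rack f,y,z mm [ 60.8 -50.2  90.6] tilt 25.0 lat -0.0 F [ 0.3  0.1 -2.9] op 0.635 j [ 0.28  0.12  2.09 -0.09  0.5   1.74]
t: 14.0
ee_pos: [0.6261, 0.1936, 0.1183]
orientation: [0.972, 0.089, 0.216, -0.02]
contact_force: [-0.9, -0.5, -1.0]
opening: 0.634
t 14.0 rack f,y,z mm [ 62.  -50.1  85.8] tilt 25.1 lat 0.0 F [-0.9 -0.3 -1. ] op 0.634 j [ 0.28  0.13  2.09 -0.09  0.49  1.74]
```

Contact is starting (weight partly off). I'll compute the roll-over path in tool axes.

```bash
python3 - <<'E'
from rk import *
a,b=41,-10.5
def tcp(th):
    t=np.radians(th);v=np.array([a*np.cos(t)-b*np.sin(t),a*np.sin(t)+b*np.cos(t)])
    o=np.array([25-50*(t-np.pi/2),50]) if th<90 else np.array([25+50*np.cos(t),50*np.sin(t)])
    return o+v
T=[73,78,84,90,96,102,108,114,120,126,132,138,144,150,156,162,168,173,177]
for i in range(len(T)-1):
    d_=tcp(T[i+1])-tcp(T[i]);print(T[i+1],tcp(T[i+1]).round(1),*(x/1000 for x in row(*d_,25)))
E
```

```text
t 14.0 rack f,y,z mm [ 62.  -50.1  85.8] tilt 25.1 lat 0.0 F [-0.9 -0.3 -1. ] op 0.634 j [ 0.28  0.13  2.09 -0.09  0.49  1.74]
78 [54.3 87.9] -0.0061318 -0.0048259999999999996
84 [45.  89.7] -0.0076887 -0.0055238
90 [35.5 91. ] -0.0080187 -0.005198
96 [25.9 91.6] -0.0084198 -0.0045872000000000005
102 [16.4 91.2] -0.008853199999999999 -0.003682
108 [ 6.9 89.8] -0.009189600000000001 -0.0027364000000000004
114 [-2.4 87.4] -0.0094253 -0.0017607999999999999
120 [-11.4  84.1] -0.0095577 -0.000766
126 [-20.   79.8] -0.009585399999999999 0.00023730000000000002
132 [-28.1  74.7] -0.0095081 0.0012379
138 [-35.6  68.7] -0.009326599999999999 0.002225
144 [-42.4  62. ] -0.0090429 0.0031877
150 [-48.6  54.6] -0.0086602 0.0041155
156 [-53.9  46.6] -0.0081826 0.0049981999999999995
162 [-58.3  38.1] -0.0076153 0.0058261
168 [-61.8  29.2] -0.0069646 0.0065902
173 [-64.   21.5] -0.0052515 0.0060237
177 [-65.3  15.2] -0.0038106 0.0051343
```

```bash

python3 -m handwheel '{"slide":[[0,0,0.001],[0,0,0],[-0.003,0,-0.0022],[-0.003,0,-0.0022],[-0.0038,0,-0.0028],[-0.0038,0,-0.0028],[-0.004,0,-0.0026],[-0.004,0,-0.0026],[-0.0042,0,-0.0022],[-0.0042,0,-0.0022],[0,0,0],[0,0,0]],"rot":[[0,0,0],[0,0,0],[0,0,0],[0,0,0],[0,0,0],[0,0,0],[0,0,0],[0,0,0],[0,0,0],[0,0,0],[0,0,0],[0,0,0]],"fingers":[-1,-1,-1,-1,-1,-1,-1,-1,-1,-1,-1,-1]}' 6; python3 rk.py; python3 face.py; python3 look.py s5.png
```

```text
t: 15.2
ee_pos: [0.5903, 0.187, 0.1212]
orientation: [0.972, 0.089, 0.215, -0.02]
contact_force: [-0.2, -1.1, 2.6]
opening: 0.632
t 15.2 rack f,y,z mm [ 25.6 -50.1  88.7] tilt 24.9 lat -0.0 F [-0.4 -1.1  2.6] op 0.632 j [ 0.29  0.06  2.16 -0.1   0.49  1.75]
12631
tx -0.085 43 tz [0.0547 0.0556 0.0569]
tx -0.005 941 tz [-0.0146 -0.0134 -0.0121]
tx 0.005 2831 tz [-0.0128 -0.0103 -0.0072]
tx 0.015 3047 tz [-0.007  -0.0028  0.0023]
tx 0.025 3340 tz [0.0032 0.0111 0.024 ]
tx 0.035 584 tz [0.0254 0.0308 0.0375]
tx 0.095 634 tz [0.0905 0.1005 0.109 ]
tx 0.105 1192 tz [0.0741 0.0833 0.1041]
dz -0.055 6 f [0.0422 0.0428 0.044 ]
dz -0.045 22 f [0.0433 0.0445 0.1255]
dz -0.035 29 f [0.0438 0.0451 0.0466]
dz -0.025 36 f [0.0412 0.0434 0.0453]
dz -0.015 51 f [0.0354 0.0388 0.0423]
dz -0.005 57 f [0.0264 0.0322 0.0365]
dz 0.005 98 f [0.0049 0.0185 0.0277]
dz 0.015 67 f [-0.0089 -0.0003  0.0112]
```

View pics/s5.png

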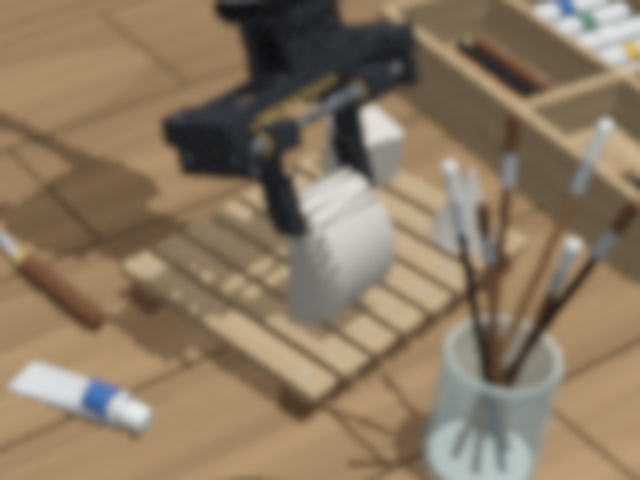

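The casting stands on its lower edge on the slats (340,300), pivoting between the pads as planned (θ ≈ 97°). I'll continue the arc.

```bash

python3 -m handwheel '{"slide":[[-0.0089,0,-0.0037],[-0.0092,0,-0.0027],[-0.0094,0,-0.0018],[-0.0096,0,-0.0008],[-0.0096,0,0.0002],[-0.0095,0,0.0012],[-0.0093,0,0.0022],[0,0,0],[0,0,0]],"rot":[[0,0,0],[0,0,0],[0,0,0],[0,0,0],[0,0,0],[0,0,0],[0,0,0],[0,0,0],[0,0,0]],"fingers":[-1,-1,-1,-1,-1,-1,-1,-1,-1]}' 6; python3 rk.py; python3 look.py s6.png
```

```text
t: 16.2
ee_pos: [0.5293, 0.1755, 0.0977]
orientation: [0.972, 0.089, 0.214, -0.02]
contact_force: [-0.6, -1.0, -1.3]
opening: 0.637
t 16.2 rack f,y,z mm [-36.5 -50.3  65.2] tilt 24.9 lat -0.0 F [-0.8 -0.9 -1.3] op 0.637 j [ 0.31 -0.02  2.3  -0.12  0.44  1.79]
dz -0.045 13 f [0.0686 0.0704 0.071 ]
dz -0.035 23 f [0.0704 0.0713 0.0721]
dz -0.025 32 f [0.0689 0.0707 0.0728]
dz -0.015 34 f [0.0653 0.0686 0.0711]
dz -0.005 53 f [0.0596 0.0644 0.0682]
dz 0.005 68 f [0.0118 0.0548 0.0605]
dz 0.015 178 f [-0.0007  0.0309  0.0494]
dz 0.025 8 f [0.0188 0.0235 0.0274]
```

View pics/s6.png

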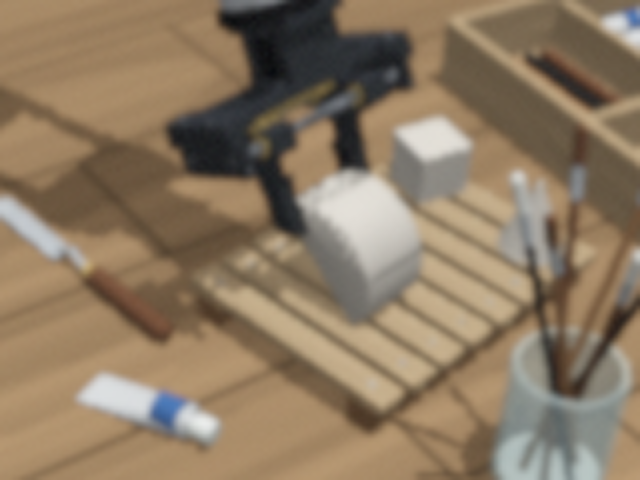

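It is tipping over on its far lower edge (360,310), about 135°. Continuing down.

```bash

python3 -m handwheel '{"slide":[[-0.0045,0,0.0016],[-0.0045,0,0.0016],[-0.0043,0,0.002],[-0.0043,0,0.002],[-0.0041,0,0.0025],[-0.0041,0,0.0025],[-0.0038,0,0.0029],[-0.0038,0,0.0029],[-0.0035,0,0.0033],[-0.0035,0,0.0033],[0,0,0]],"rot":[[0,0,0],[0,0,0],[0,0,0],[0,0,0],[0,0,0],[0,0,0],[0,0,0],[0,0,0],[0,0,0],[0,0,0],[0,0,0]],"fingers":[-1,-1,-1,-1,-1,-1,-1,-1,-1,-1,-1]}' 6; python3 rk.py
python3 -m handwheel '{"slide":[[-0.0026,0,0.003],[-0.0026,0,0.003],[-0.0013,0,0.0017],[0,0,0],[0,0,0]],"rot":[[0,0,0],[0,0,0],[0,0,0],[0,0,0],[0,0,0]],"fingers":[-1,-1,-1,-1,-1]}' 6; python3 rk.py; python3 look.py s7.png
```

```text
t: 17.35
ee_pos: [0.5037, 0.1708, 0.0584]
orientation: [0.972, 0.089, 0.215, -0.02]
contact_force: [0.5, -0.2, -1.9]
opening: 0.636
t 17.35 rack f,y,z mm [-62.5 -50.3  25.9] tilt 24.9 lat -0.0 F [ 0.4 -0.2 -1.9] op 0.636 j [ 0.31  0.    2.37 -0.16  0.34  1.85]
t: 17.85
ee_pos: [0.5018, 0.1705, 0.0495]
orientation: [0.972, 0.089, 0.215, -0.02]
contact_force: [-0.1, 0.3, -0.6]
opening: 0.636
t 17.85 rack f,y,z mm [-64.4 -50.2  17. ] tilt 25.0 lat -0.0 F [-0.   0.3 -0.6] op 0.636 j [ 0.32  0.02  2.38 -0.18  0.32  1.86]
dz 0.005 34 f [0.0812 0.0841 0.0859]
dz 0.015 49 f [0.0754 0.079  0.0824]
dz 0.025 72 f [0.008  0.0695 0.0761]
dz 0.035 165 f [0.0147 0.0445 0.0621]
```

View pics/s7.png

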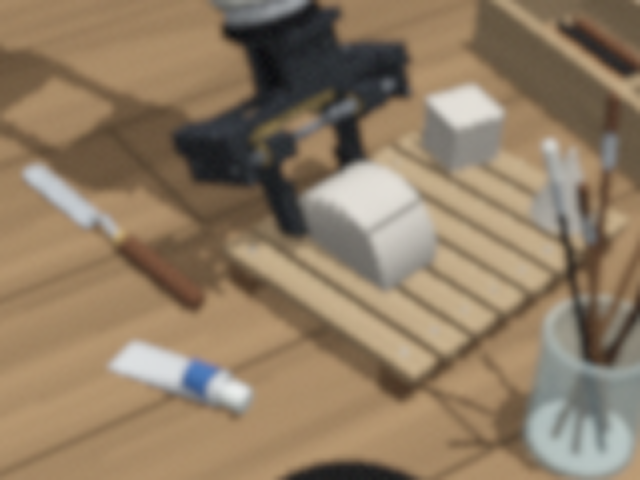

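Nearly flat, with a few degrees left and the tips about 3 mm above the slats. I'll go 2 mm lower and open.

```bash

python3 -m handwheel '{"slide":[[-0.0008,0,0.0018],[0,0,0],[0,0,0],[0,0,0],[0,0,0],[0,0,0],[0,0,0],[0,0,0]],"rot":[[0,0,0],[0,0,0],[0,0,0],[0,0,0],[0,0,0],[0,0,0],[0,0,0],[0,0,0]],"fingers":[-1,-1,0.4,0.6,0.8,1,1,1]}' 3; python3 rk.py
python3 -m handwheel '{"slide":[[0,0,-0.01],[0,0,-0.02],[0,0,-0.03],[0,0,-0.03],[0,0,-0.03],[0,0,-0.03],[0,0,-0.02],[0,0,0],[0,0,0]],"rot":[[0,0,0],[0,0,0],[0,0,0],[0,0,0],[0,0,0],[0,0,0],[0,0,0],[0,0,0],[0,0,0]],"fingers":[1,1,1,1,1,1,1,1,1]}'; python3 rk.py
python3 - <<'E'
from rk import *
a0=load('top')['image'];c=cam('top');P=world(c);save('t3.png',cv2.resize(c['image'][40:330,150:550],None,fx=2,fy=2))
D=P-O;x,y,z=D@f,D@r,D[...,2]
m=(x>-.1)&(x<.1)&(y>-.12)&(y<.02)&(z>.008)&(z<.07)
p=(np.c_[x[m],y[m]]*1e3).astype(np.float32);print('casting',cv2.minAreaRect(p),'zmax',np.percentile(z[m],[50,99]))
for b in np.arange(-80,60,10):
    k=(p[:,0]>b)&(p[:,0]<b+10)
    if k.sum()>5: print(b+5,k.sum(),(np.median(z[m][k])*1e3).round(1))
E
```

```text
t: 18.7
ee_pos: [0.5021, 0.1706, 0.0478]
orientation: [0.972, 0.089, 0.216, -0.02]
contact_force: [-0.8, 0.8, 0.3]
opening: 1.001
t 18.7 rack f,y,z mm [-64.1 -50.1  15.3] tilt 25.0 lat -0.0 F [-0.7  1.   0.3] op 1.001 j [ 0.32  0.02  2.38 -0.18  0.32  1.86]
t: 19.6
ee_pos: [0.4314, 0.1576, 0.2023]
orientation: [0.972, 0.089, 0.216, -0.02]
contact_force: [-0.2, -0.0, -1.1]
opening: 0.999
t 19.6 rack f,y,z mm [-136.   -50.   169.8] tilt 25.1 lat 0.0 F [-0.2  0.  -1.1] op 0.999 j [ 0.34 -0.4   2.37 -0.1   0.74  1.79]
t 19.6 rack f,y,z mm [-136.   -50.   169.8] tilt 25.1 lat 0.0 F [-0.2  0.  -1.1] op 0.999 j [ 0.34 -0.4   2.37 -0.1   0.74  1.79]
casting ((-27.71728515625, -50.23784637451172), (56.467369079589844, 97.66635131835938), 89.82599639892578) zmax [0.0419694  0.05078401]
-75 86 17.6
-65 125 31.2
-55 129 40.3
-45 124 45.0
-35 124 47.9
-25 121 48.1
-15 114 46.9
-5 108 43.1
5 99 36.6
15 74 26.1
25 6 11.9
```

View pics/t3.png

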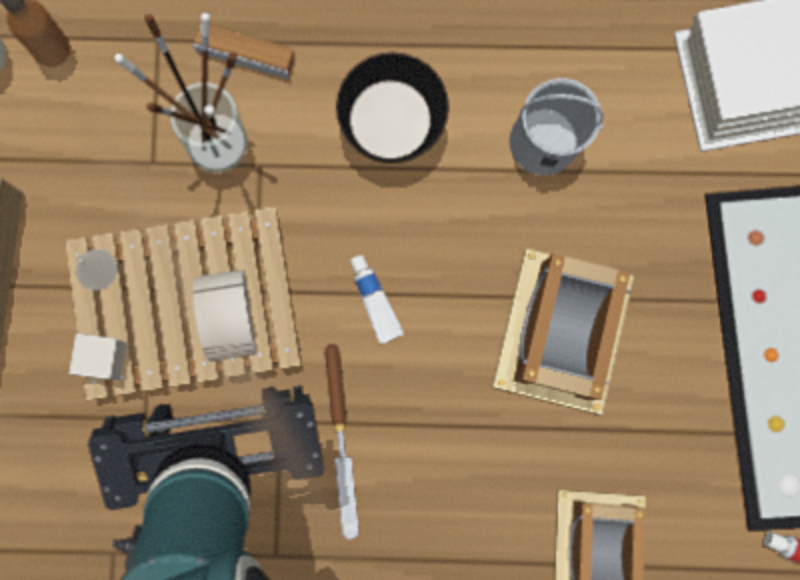

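The casting lies flat on the slats at crop (223,315), and its profile is symmetric with the top about 49 mm up. The cube, cone, tube, knife and vessels are where they stood. The robot is clear, so I'm handing in.

```bash
python3 -c "
from cell import ticket; ticket.close_job()"
```

```text
the job is handed in; nothing more can be done
```

The casting is out of the mould, turned over and lying flat side down on the free end of the rack, released. The job was handed in at about 19.6 s of the 64 s allowed.

**How it went:**
- I pushed the near edge down with closed fingers, and the casting stayed rolled up at about 39°.
- I took the raised far edge by its end faces and lifted the TCP about 17 cm above the mould's mouth.
- Over the rack I set it on its lower edge and rolled it over while it pivoted in a 6 N grip. I opened the fingers with the face a few degrees (estimated 6°) off flat, so that edge dropped up to about 1 cm.

**Last checks (top camera):**

| Check | Reading | Limit or expected |
|---|---|---|
| Position of middle on rack | x about -28 mm, y about -50 mm | x ±75 mm, y -105 to +45 mm |
| Footprint | 56 × 98 mm | 56 × 100 mm |
| Highest point above slats | about 50 mm | 50 mm (radius) |
| Profile | symmetric, so flat | within 8° |

- **Other things:** the other objects look unmoved in the last picture; I did not measure their shift.
- **Gripper:** it was fully open and about 17 cm above the slats, with no contact.

**Disagreements:**
- The two cameras differed by about 1.5 mm on the mouth position and 2 mm on the slat height.
- The last few millimetres of the push peaked at 62 N at the wrist, against a limit of 120 N and the 5 to 20 N expected.
- The casting swung only about 10° in the grip when lifted, less than I expected, so most of the turn was done on the rack.

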